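# Change gear and interlocked guard on a filament drive

## Task

Fit the blue change gear on the drive unit: lower it over the upright spindle with its square hub up, rocking it about its axis until its teeth drop into mesh with the fixed dark steel pinion, and seat it fully home on the brass collar. Then put the orange guard over both gears with its steel tongue pushed fully down into the slot of the yellow interlock switch, let go, and leave the jar, spool, screwdriver and small black gear where they are.

Things in the scene. Friction and masses are not known exactly. Their poses are not given: they have to be found in the camera images.
- gear_mid (a point): Centre, half-way up, of the loose blue gear (0.2-0.4 kg), standing hub up. Disc 20 mm thick, 79 mm over 14 teeth (pitch 25.7 deg, one on its +x); on it a square hub 30 x 30 mm, 38 mm high, faces square to x and y: grip it 21 mm or more above the disc. Point is 29 mm above the underside, 9 mm above the disc's top. Plain 20 mm through bore. z: gear axis, up.
- spindle_foot (a point): Axis of the upright steel spindle at the level of the green deck (60 mm above the bench). Axes of the fixed drive box (200 x 200 mm, centre 25 mm along +x, 30 mm along +y from here), z up. Spindle 17.5 mm thick, 48 mm high, top 10 mm tapered to 8 mm. Brass collar 36 mm across, 3 mm high at its foot: the gear rests on it, gear_mid then 32 mm above here.
- pinion_axis (a point): On the fixed dark steel pinion's axis at deck level, 61 mm along +y from spindle_foot; axes of the box, NOT of the teeth. 10 teeth, 59 mm over tips, top face 23 mm above the deck: unmeshed gear teeth stop on it with gear_mid 52 mm above the deck. It cannot turn; its tooth angle varies and is not told. Tooth tops flat; the gear drops in over a window of some 3 to 6 deg in each 25.7.
- guard_grip (a point): Centre of the black handle of the loose orange guard (0.35 kg): block 22 mm (x) by 70 mm (y), 45 mm high, on the roof; grip across x. The guard is a tunnel open at both y ends: roof 102 (x) by 140 mm (y), two side walls, 4 mm sheet, standing on its feet. This point is 92.5 mm above the feet, the roof's top 70 mm above the feet. z up.
- tongue_tip (a point): Middle of the lower end of the guard's steel tongue, hanging from a bracket on the guard's +x side: 75 mm along +x and 72.5 mm below guard_grip, 20 mm above the feet. Tongue 8 mm thick (x), 32 mm wide (y), 40 mm long, the last 8 mm tapering to 3.6 x 25 mm. Axes as guard_grip.
- slot_mouth (a point): Centre of the slot's mouth in the top of the fixed yellow switch (36 x 64 mm), 45 mm above the deck, 75 mm along +x and 25.5 mm along +y from the spindle. Slot 10.5 mm (x) by 34.5 mm (y), 30 mm deep, straight down. Axes as spindle_foot. Guard home: feet on the deck, axes parallel to these, tongue_tip 25 mm below here; it then clears the meshed gear all round.
- pellet_jar: Closed jar of pellets, 72 mm across, 120 mm high, bystander; origin at the centre of its underside.
- spool: Spool, 100 mm across, 50 mm high, lying flat, bystander; origin at the centre of its underside.
- screwdriver: Screwdriver lying on the bench beyond the drive unit's +y side, bystander; origin at its middle.
- small_gear: Small black gear, 59 mm across, 16 mm thick, lying flat, bystander, not to be used; origin at the centre of its underside.
There are look-alikes about, which are no part of the job. There is more than one size of the part that bears gear_mid; the job needs the smaller.

How it is judged:
By the outcome, as a careful person would: the job done as asked, in the order asked, and still so for the second after the job is handed in, with the robot touching nothing.
It also fails if it takes over 64 s, if anything falls off the work surface, if the arm or the gripper's body presses on something with over 40 N, if the wrist force passes 120 N, or if a joint passes its speed limit or range.

## Robot

A 6-joint arm with a two-finger parallel gripper is mounted at the origin on the work surface. World frame = base frame: x ahead of the robot, y to its left, z up, the work surface at z = 0. Lengths are in m, angles in rad, forces in N, time in s.
With the tool pointing down it reaches from about 0.325 to 0.875 m from the base axis. Payload 4.4 kg.
Tool frame: the origin (TCP) lies at the very end of the fingers, on their centre line; the grasp point (between the pads) lies 19 mm behind it; z points along the fingers, y is the direction in which the jaws open and shut (so a half turn about z gives the same grasp; the last joint's range is limited). The gripper opens to 85 mm and grips with 20 to 120 N. Pads are 22 mm wide; open, the fingers measure 114 mm over their backs; the gripper's body (76 mm by 85 mm) begins 54 mm behind the grasp point. The pads swing forward as they close: fully open they stand 13 mm farther back than shut.
Start: joints at [-0.15, 0.207, 1.542, -0, 1.393, -0.15], TCP at [0.575, -0, 0.231] pointing down, gripper open.
Joint ranges: [-2.73, 2.73], [-0.86, 2.22], [0.23, 2.46], [-1.11, 4.25], [0.08, 2.63], [-2.82, 2.82]. Speed limits (rad/s): [2.79, 2.79, 3.14, 3.14, 3.14, 3.14].

## Interface

Orientations are given as [roll, pitch, yaw] about the fixed x, y, z axes, in that order (R = Rz(yaw) Ry(pitch) Rx(roll)).
In Python, from workcell import sensors, vision, workorder gives the robot as it stands.
- The arm moves only by the shell command python3 -m inch 'ROWS' [FORCE]. ROWS is a JSON object of lists of equal length, an entry for each row: "delta_rot": the turn, a rotation vector about the tool's x, y, z in degrees, a list of three; "translation": the shift along the tool's x, y, z in m, a list of three; "grip": the closure, from -1 (fully open) to 1 (shut). In form: {"delta_rot": [[wx, wy, wz], ...], "translation": [[tx, ty, tz], ...], "grip": [grip, ...]}. A call has 1 to 20 rows; each row shifts and turns the commanded pose from where the row before left it, along the tool's axes as they then stand; what a row does not reach is not made up. A row lasts 1/10 s, in which the tool goes at most 50 mm and 8.59 degrees, less where a joint would pass 70% of its speed; a pose out of reach is approached as far as the arm can. A call with a gripper value outside its range is refused whole. The fingers move at their own pace and stop on an object; FORCE is the grip in N (left out, the last holds). Time passes only in rows, so rows that do not move let the fingers close. It gives the time, the measured TCP pose, the force and the opening at its end, in the units of the state.
- sensors.state(): the state, without advancing time (a new reading comes with each control period).
- vision.camera(name): name is "scene" or "side" or "wrist"; returns a dict with "color" (400x640x3 uint8, blue, green, red), "z_map" (400x640 float32, m along the optical axis (not along the pixel's ray), 0 where there is no reading), "fx", "fy", "cx", "cy" (pixels), "position" and "orientation" of the camera in the world. Camera axes: x right, y down, z forward; pixel columns grow to the right and rows downward; lengths in m; the calibration is good to about 2 mm. A picture is of the moment at which its call begins.
- workorder.close_job(): hands the job in, once; it reports no verdict.
The state is a dict: "time": time; "q": joint angles; "dq": joint speeds; "tau": joint torques, N m; "tcp_pos": TCP position; "ee_rot": TCP orientation; "force": force on the tool from outside, world axes, zero at the start; "wrist_torque": the same for the moment, N m; "width": finger opening in m.
Only numpy, scipy, OpenCV 4.12 (cv2) and the standard library are available. Lean on these libraries where they do the work, as an engineer would, in place of code of your own. Each camera call takes 0.05 s, during which the arm holds its last target.

## Working session

There is one attempt and no reset: what is moved stays moved. The work goes in short steps, Python scripts to look and compute and a shell command to move; the robot and the scene stay as the last step left them, time stands still between calls to the robot, and variables do not carry over. Pictures are saved under pics/ and viewed, and the job is handed in when it is done.

```bash
ls; mkdir -p pics; cat > h.py <<'E'
import numpy as np, cv2
from workcell import sensors, vision, workorder
from scipy.spatial.transform import Rotation as Ro
def cam(n):
    c=vision.camera(n); o=np.array(c['orientation'])
    c['R']=o if o.shape==(3,3) else (Ro.from_euler('xyz',o).as_matrix() if o.size==3 else None)
    c['p']=np.array(c['position']); return c
def ray(c,u,v): return c['R']@np.array([(u-c['cx'])/c['fx'],(v-c['cy'])/c['fy'],1.])
def onz(c,u,v,z):
    d=ray(c,u,v); return c['p']+d*(z-c['p'][2])/d[2]
def pt(c,u,v): return c['p']+ray(c,u,v)*c['z_map'][int(round(v)),int(round(u))]
def cloud(c):
    v,u=np.mgrid[0:400,0:640]; z=c['z_map']
    P=np.stack([(u-c['cx'])/c['fx']*z,(v-c['cy'])/c['fy']*z,z],-1)@c['R'].T+c['p']; P[z==0]=np.nan; return P
def proj(c,P):
    q=c['R'].T@(np.array(P)-c['p']); return q[0]/q[2]*c['fx']+c['cx'],q[1]/q[2]*c['fy']+c['cy']
E
python3 - <<'E'
from h import *
import pickle
for n in ['scene','side','wrist']:
    c=cam(n); print(n,c['position'],c['orientation'],c['fx'],c['cx'],c['cy']); cv2.imwrite(f'pics/{n}0.png',c['color']); pickle.dump(c,open(n+'0.pkl','wb'))
print(sensors.state())
E
```

```text
pics
scene [1.25952056 0.14311076 0.95860607] [-2.48719067  0.0149085   1.71955278] 394.61683075672994 330.84941092354825 200.23362922622243
side [0.36977185 0.7621397  1.03773642] [-2.48412156e+00 -2.29774227e-03 -2.82293746e+00] 395.51165344870606 314.7279044614245 195.84178039216445
wrist [0.57578003 0.07992333 0.37208596] [2.82643540e+00 2.03924227e-03 5.46735523e-04] 294.3707594815291 319.1038320555364 201.00185512634218
{'time': 0.15, 'q': array([-1.50517772e-01,  2.07254479e-01,  1.54261150e+00,  2.12576732e-05,
        1.39348656e+00, -1.50548624e-01]), 'dq': array([-0.00035129, -0.00268102, -0.00556136, -0.00089636,  0.00107507,
       -0.00055658]), 'tau': array([ 5.23460058e-04, -3.83512866e+01, -2.92037880e+01, -1.78299792e-04,
        6.64118095e-03, -5.65601522e-05]), 'tcp_pos': array([5.74427290e-01, 7.20135408e-05, 2.30382120e-01]), 'ee_rot': array([-3.13985581e+00, -2.84630383e-04,  1.57082316e+00]), 'force': array([-0.48499351,  0.44666153,  0.40315887]), 'wrist_torque': array([ 0.04100606, -0.0240158 , -0.00894185]), 'width': 0.08524246734776657}
```

View pics/scene0.png

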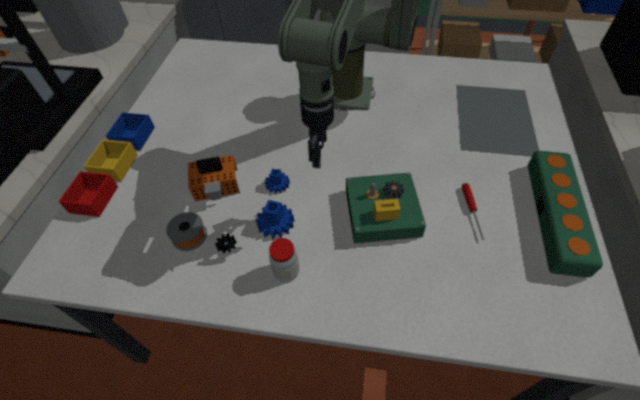

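View pics/side0.png

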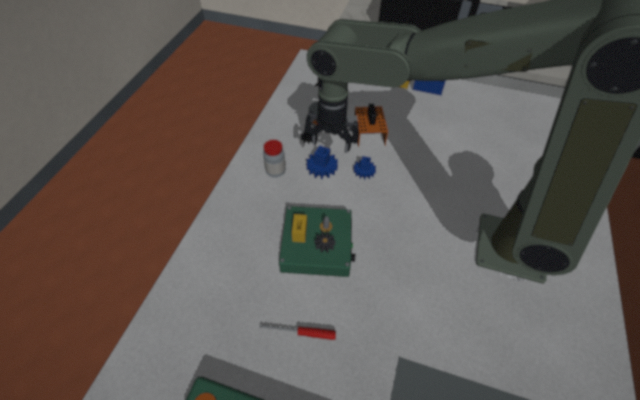

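View pics/wrist0.png

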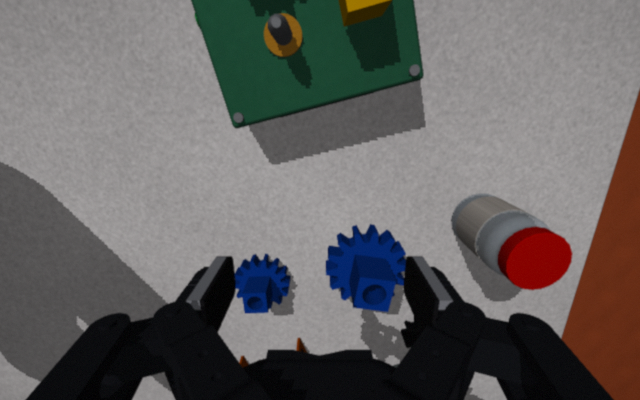

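Scene: two blue gears at (277,181) and (275,218); the green unit at (385,208), the spindle at (374,192), the pinion at (394,188), and the switch at (387,209). The orange guard is at (213,175). Look-alikes are the green box with orange discs at (565,210) and the small black gear at (227,242). Next I'll measure the sizes.

```bash
python3 - <<'E'
from h import *
import pickle
L={n:pickle.load(open(n+'0.pkl','rb')) for n in ['scene','side','wrist']}
def blobs(m,amin=40):
    n,l,s,ce=cv2.connectedComponentsWithStats(m.astype(np.uint8))
    return [(l==i,s[i],ce[i]) for i in range(1,n) if s[i,4]>amin]
for n,c in L.items():
    P=cloud(c); h=cv2.cvtColor(c['color'],cv2.COLOR_BGR2HSV); H,S,V=h[...,0],h[...,1],h[...,2]
    for nm,m in {'blue':(H>105)&(H<130)&(S>140)&(V>40),'orange':(H>5)&(H<16)&(S>170)&(V>60),'yellow':(H>20)&(H<32)&(S>150)&(V>80),'green':(H>55)&(H<90)&(S>90)}.items():
        for b,s,ce in blobs(m):
            p=P[b]; p=p[np.isfinite(p[:,0])]
            if len(p)==0 or p[:,0].min()>1.1 or np.median(p[:,2])<-.05: continue
            lo=np.percentile(p,2,0);hi=np.percentile(p,98,0)
            print(n,nm,s,np.round(lo,3),np.round(hi,3))
            for z in ([] if nm!='blue' else [(.012,.026),(.05,.07)]):
                q=p[(p[:,2]>z[0])&(p[:,2]<z[1])]
                if len(q): print('    z',z,len(q),np.round(q.min(0),3),np.round(q.max(0),3))
E
```

```text
scene blue [ 107  113   47   37 1047] [ 0.294 -0.758  0.001] [ 0.413 -0.658  0.059]
    z (0.012, 0.026) 183 [ 0.292 -0.76   0.012] [ 0.414 -0.657  0.026]
    z (0.05, 0.07) 242 [ 0.292 -0.761  0.05 ] [ 0.416 -0.657  0.062]
scene blue [266 170  23  22 362] [ 0.472 -0.188  0.006] [ 0.528 -0.125  0.058]
    z (0.012, 0.026) 202 [ 0.462 -0.19   0.012] [ 0.532 -0.12   0.026]
    z (0.05, 0.07) 56 [ 0.48  -0.172  0.05 ] [ 0.512 -0.143  0.059]
scene blue [257 201  36  37 897] [ 0.607 -0.172  0.008] [ 0.689 -0.082  0.081]
    z (0.012, 0.026) 273 [ 0.593 -0.18   0.012] [ 0.694 -0.078  0.026]
    z (0.05, 0.07) 120 [ 0.621 -0.153  0.05 ] [ 0.664 -0.106  0.07 ]
scene orange [189 156  49  44 929] [ 0.463 -0.413  0.008] [ 0.591 -0.273  0.072]
scene orange [547 156  18  12 159] [0.33  0.657 0.072] [0.374 0.701 0.079]
scene orange [ 87 171  28  11  42] [ 0.549 -0.745  0.006] [ 0.575 -0.66   0.061]
scene orange [552 174  18  13 178] [0.403 0.657 0.073] [0.449 0.701 0.079]
scene orange [557 193  19  15 203] [0.478 0.657 0.072] [0.523 0.702 0.079]
scene orange [563 215  19  15 221] [0.555 0.658 0.07
[... 1433 characters left out ...]
[0.65  0.291 0.065]
side green [187 378  70  22 674] [0.559 0.631 0.072] [0.689 0.675 0.079]
wrist blue [ 326  225   80   87 4830] [ 0.59  -0.158  0.005] [ 0.685 -0.078  0.081]
    z (0.012, 0.026) 613 [ 0.584 -0.173  0.012] [ 0.693 -0.074  0.026]
    z (0.05, 0.07) 594 [ 0.615 -0.147  0.05 ] [ 0.663 -0.106  0.07 ]
wrist blue [ 234  255   56   58 2128] [ 0.461 -0.179  0.003] [ 0.529 -0.121  0.058]
    z (0.012, 0.026) 1130 [ 0.458 -0.193  0.012] [ 0.532 -0.12   0.026]
    z (0.05, 0.07) 427 [ 0.478 -0.173  0.05 ] [ 0.509 -0.143  0.059]
wrist yellow [345   0  45  13 309] [0.596 0.151 0.101] [0.627 0.158 0.106]
wrist green [  192     0   231   127 19204] [0.47  0.073 0.058] [0.663 0.17  0.061]
```

```bash
python3 - <<'E'
from h import *
import pickle
L={n:pickle.load(open(n+'0.pkl','rb')) for n in ['scene','side','wrist']}
a=cv2.resize(L['scene']['color'][130:280,170:300],None,fx=4,fy=4)
b=cv2.resize(L['scene']['color'][160:250,330:440],None,fx=5,fy=5)
cv2.imwrite('pics/a.png',a);cv2.imwrite('pics/b.png',b)
w=L['wrist']['color'][200:340,180:480]; cv2.imwrite('pics/w.png',cv2.resize(w,None,fx=2.6,fy=2.6))
E
```

```text
(no output)
```

View pics/a.png

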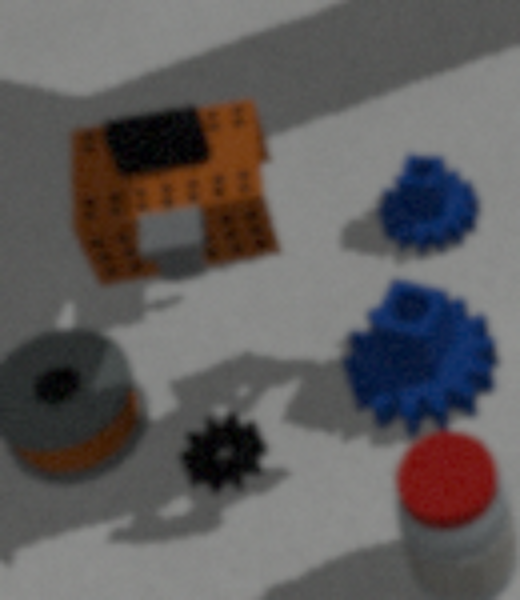

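View pics/b.png

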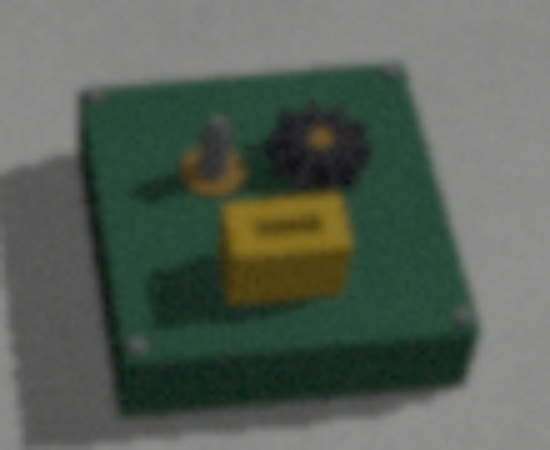

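View pics/w.png

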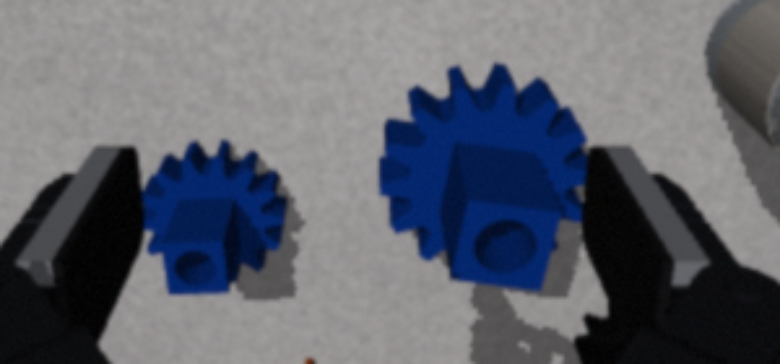

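Chosen: the smaller gear at scene (277,181), wrist (260,285). It is about 75 mm across and 58 mm high with a 30 mm hub. The bigger one at (275,218) is about 110 mm across and 81 mm high. Now move closer for a refined look.

```bash
python3 -m inch '{"translation":[[-0.035,-0.02,0.02],[-0.035,-0.02,0.02],[-0.035,-0.02,0.02],[-0.03,-0.02,0.01],[0,0,0],[0,0,0],[0,0,0]],"delta_rot":[[0,0,0],[0,0,0],[0,0,0],[0,0,0],[0,0,0],[0,0,0],[0,0,0]],"grip":[-1,-1,-1,-1,-1,-1,-1]}'
cat >> h.py <<'E'
def look(n,f):
    import pickle
    c=cam(n); cv2.imwrite(f'pics/{f}.png',c['color']); pickle.dump(c,open(f+'.pkl','wb')); return c
def hsv(c):
    h=cv2.cvtColor(c['color'],cv2.COLOR_BGR2HSV); return h[...,0].astype(int),h[...,1].astype(int),h[...,2].astype(int)
E
python3 - <<'E'
from h import *
c=look('wrist','w1'); H,S,V=hsv(c); P=cloud(c)
m=(H>105)&(H<130)&(S>140)&(V>30)
for lo,hi in [(.054,.064),(.016,.024)]:
    k=m&(P[...,2]>lo)&(P[...,2]<hi)&(P[...,0]<.56)
    q=P[k]; print(len(q),q.mean(0),np.median(q[:,2])); r=cv2.minAreaRect((q[:,:2]*1000).astype(np.float32)); print(r); print(cv2.minEnclosingCircle((q[:,:2]*1000).astype(np.float32)))
s=sensors.state();print(s['tcp_pos'],s['ee_rot'])
E
```

```text
time: 0.85
tcp_pos: [0.4958, -0.1346, 0.1618]
ee_rot: [3.14, 0.0, 1.571]
force: [0.7, 0.3, -0.1]
width: 0.0856
719 [ 0.49352505 -0.15762722  0.05721224] 0.05731848931726019
((493.6490783691406, -158.7195281982422), (29.999053955078125, 30.797637939453125), 2.7870383262634277)
((493.5091857910156, -157.946533203125), 20.49032211303711)
1988 [ 0.49393753 -0.1510561   0.01940246] 0.019429668869928585
((493.4992980957031, -157.85440063476562), (75.72538757324219, 77.251708984375), 89.34548950195312)
((493.4539794921875, -158.2703399658203), 39.14967346191406)
[ 0.49599373 -0.13442259  0.16194079] [3.14016409e+00 2.92285355e-04 1.57206377e+00]
```

View pics/w1.png

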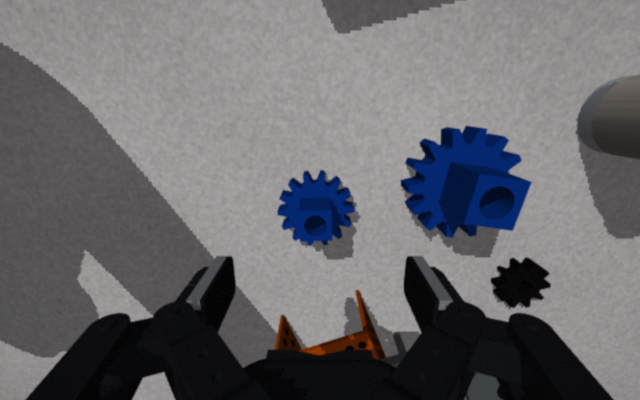

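```bash
python3 -m inch '{"translation":[[0.045,0.007,-0.015],[0.045,0.007,-0.015],[0.045,0.007,-0.015],[0.045,0.007,-0.015],[0.045,0.007,-0.01],[0.045,0.007,-0.01],[0.025,0,0],[0,0,0],[0,0,0],[0,0,0]],"delta_rot":[[0,0,0],[0,0,0],[0,0,0],[0,0,0],[0,0,0],[0,0,0],[0,0,0],[0,0,0],[0,0,0],[0,0,0]],"grip":[-1,-1,-1,-1,-1,-1,-1,-1,-1,-1]}'
python3 - <<'E'
from h import *
import pickle
c=look('wrist','w2'); s=sensors.state();print(s['tcp_pos'],s['ee_rot'])
c=pickle.load(open('w1.pkl','rb')); H,S,V=hsv(c); P=cloud(c)
m=(H>105)&(H<130)&(S>140)&(V>30)&(P[...,2]>.015)&(P[...,2]<.025)&(P[...,0]<.56)
q=P[m][:,:2]-[.4936,-.158]; th=np.arctan2(q[:,1],q[:,0]); r=np.hypot(*q.T)
for rr in [(.034,.04),(.032,.037)]:
    k=(r>rr[0])&(r<rr[1]); z=np.exp(14j*th[k]).mean(); print(k.sum(),abs(z),np.degrees(np.angle(z))/14)
E
```

```text
time: 1.9
tcp_pos: [0.5369, 0.1597, 0.2412]
ee_rot: [-3.141, 0.001, 1.571]
force: [0.3, -0.7, -0.1]
width: 0.0855
[0.53693088 0.15926997 0.24113821] [-3.14129200e+00  4.36033190e-04  1.57004298e+00]
355 0.8230073655250107 2.491134463268018
390 0.72611721336025 2.6313306588675434
```

View pics/w2.png

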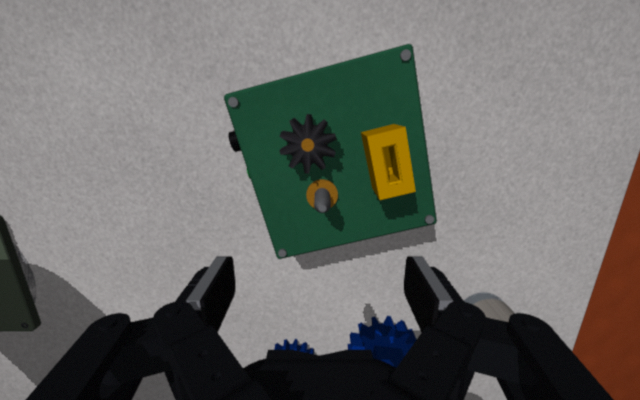

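```bash
python3 - <<'E'
from h import *
import pickle
c=pickle.load(open('w2.pkl','rb')); H,S,V=hsv(c); P=cloud(c)
g=(H>55)&(H<90)&(S>90)&(abs(P[...,2]-.06)<.006)
print('deck z',np.nanmedian(P[g][:,2])); 
cs=max(cv2.findContours(g.astype(np.uint8),0,1)[0],key=cv2.contourArea)
w=np.array([onz(c,*p,.06)[:2]*1000 for p in cs[:,0]],np.float32); hull=cv2.convexHull(w)
r=cv2.minAreaRect(hull); print('deck',r)
y=(H>18)&(H<34)&(S>120)&(P[...,2]>.098); q=P[y]; print('sw z',np.median(q[:,2]))
cs=max(cv2.findContours(y.astype(np.uint8),0,1)[0],key=cv2.contourArea)
w=np.array([onz(c,*p,.105)[:2]*1000 for p in cs[:,0]],np.float32); rs=cv2.minAreaRect(w); print('switch',rs)
# pinion
d=(V<75)&(S<110)&(P[...,2]>.076)&(P[...,2]<.09)
n,l,st,ce=cv2.connectedComponentsWithStats(d.astype(np.uint8)); 
for i in range(1,n):
    if st[i,4]>80: 
        q=P[l==i]; print(st[i],ce[i],np.median(q,0))
# spindle: points z>.09 near
k=(P[...,2]>.085)&(P[...,0]<.57)&(P[...,0]>.5)&(P[...,1]<.2)&(P[...,1]>.1); q=P[k]; print('spindle n',len(q),q.mean(0),q[:,2].max(), q[q[:,2]>.1].mean(0))
# collar
k=(H>12)&(H<26)&(S>90)&(P[...,2]<.07)&(P[...,0]<.57)
cs=cv2.findContours(k.astype(np.uint8),0,1)[0]
for a in cs:
    if cv2.contourArea(a)>40:
        w=np.array([onz(c,*p,.063)[:2]*1000 for p in a[:,0]],np.float32); print('collar',cv2.minEnclosingCircle(w),cv2.contourArea(a))
cv2.imwrite('pics/w2c.png',cv2.resize(c['color'][80:240,220:440],None,fx=3.6,fy=3.6,interpolation=cv2.INTER_CUBIC))
E
```

```text
deck z 0.059413224330053055
deck ((557.387451171875, 178.22064208984375), (195.90623474121094, 195.8692626953125), 14.205209732055664)
sw z 0.10434280889708114
switch ((607.095458984375, 185.4636688232422), (36.85711669921875, 64.73283386230469), 14.177728652954102)
[ 280  115   56   59 1717] [307.48048923 143.89167152] [0.52653363 0.20218674 0.08239925]
spindle n 13730 [0.53547368 0.1737335  0.32048485] 0.3371273785737695 [0.53542862 0.1739264  0.32212502]
collar ((541.2130737304688, 142.82943725585938), 18.208023071289062) 407.5
```

View pics/w2c.png

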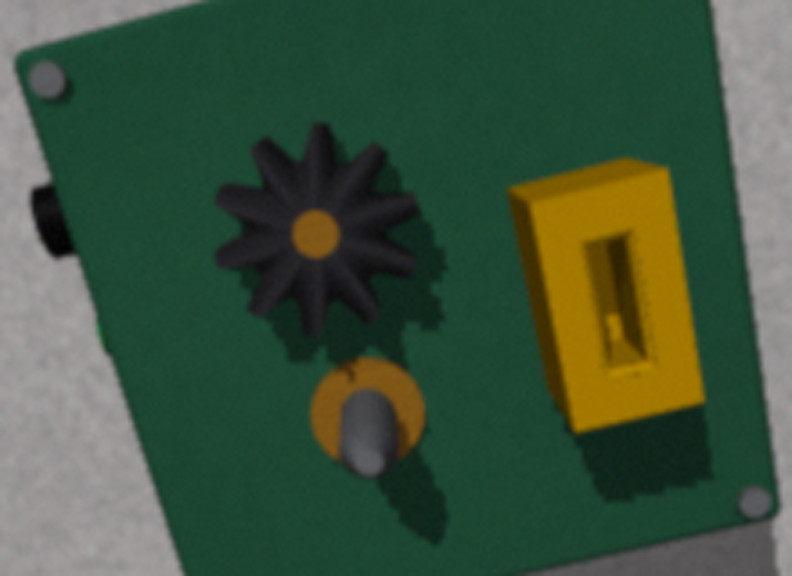

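```bash
python3 - <<'E'
from h import *
import pickle
c=pickle.load(open('w2.pkl','rb')); H,S,V=hsv(c); P=cloud(c)
d=((V<75)&(S<110)&(P[...,2]>.076)&(P[...,2]<.09)).astype(np.uint8)
n,l,st,ce=cv2.connectedComponentsWithStats(d); i=[i for i in range(1,n) if st[i,4]>800][0]
v,u=np.where(l==i)
q=np.array([onz(c,a,b,.083)[:2] for a,b in zip(u,v)]); print(cv2.minEnclosingCircle((q*1000).astype(np.float32)))
for C in [(.5262,.2019),(.5268,.2022)]:
  e=q-C; th=np.arctan2(e[:,1],e[:,0]); r=np.hypot(*e.T)
  for a,b in [(.02,.031),(.024,.031)]:
    k=(r>a)&(r<b); z=np.exp(10j*th[k]).mean(); t=np.degrees(np.angle(z))/10
    dp=(t-284.2+18)%36-18
    print(abs(z),'tooth',t,'dp',dp,'gear yaw',(104.2-dp*10/14+12.857)%25.714)
E
```

```text
((526.3876953125, 201.13084411621094), 29.319351196289062)
0.6425897900007431 tooth 15.464980740242822 dp -16.735019259757166 gear yaw 0.44058518554084003
0.786982262789564 tooth 15.446369264913287 dp -16.753630735086688 gear yaw 0.45387909649048197
0.6258078334413655 tooth 15.524120252982945 dp -16.675879747017063 gear yaw 0.3983426764407625
0.774853001255013 tooth 15.471626303435093 dp -16.728373696564915 gear yaw 0.43583835468922416
```

```bash
python3 -m inch '{"translation":[[-0.045,-0.006,0],[-0.045,-0.006,0],[-0.045,-0.006,0.01],[-0.045,-0.006,0.02],[-0.045,-0.006,0.02],[-0.045,-0.006,0.02],[-0.047,-0.0073,0.02],[0,0,0.02],[0,0,0],[0,0,0],[0,0,0]],"delta_rot":[[0,0,0],[0,0,0],[0,0,0],[0,0,0],[0,0,0],[0,0,0],[0,0,0],[0,0,-2.7],[0,0,0],[0,0,0],[0,0,0]],"grip":[-1,-1,-1,-1,-1,-1,-1,-1,-1,-1,-1]}'
python3 - <<'E'
from h import *
s=sensors.state();print(s['tcp_pos'],np.degrees(s['ee_rot']),s['force']); c=look('wrist','w3')
E
```

```text
time: 3.05
tcp_pos: [0.4947, -0.1555, 0.1332]
ee_rot: [3.14, 0.001, 1.618]
force: [0.9, -0.8, -0.4]
width: 0.0855
[ 0.4947232  -0.15551689  0.13317594] [1.79890337e+02 5.54656458e-02 9.27004941e+01] [ 0.85852332 -0.76467393 -0.35919298]
```

View pics/w3.png

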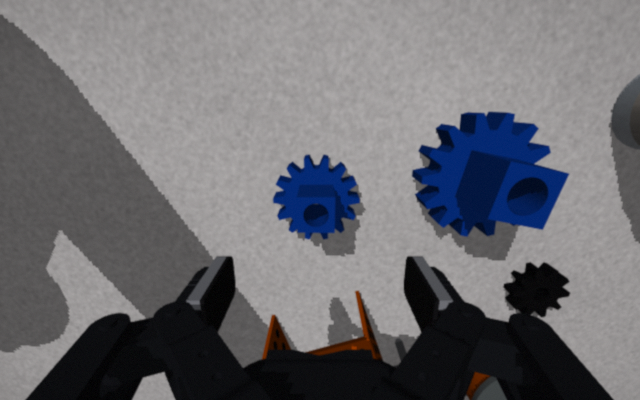

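```bash
python3 -m inch '{"translation":[[-0.0025,-0.001,0.02],[0,0,0.03],[0,0,0.03],[0,0,0.02],[0,0,0.004],[0,0,0],[0,0,0],[0,0,0]],"delta_rot":[[0,0,0],[0,0,0],[0,0,0],[0,0,0],[0,0,0],[0,0,0],[0,0,0],[0,0,0]],"grip":[-1,-1,-1,-1,-1,-1,-1,-1]}'
python3 -m inch '{"translation":[[0,0,0],[0,0,0],[0,0,0],[0,0,0],[0,0,0],[0,0,0],[0,0,0],[0,0,0]],"delta_rot":[[0,0,0],[0,0,0],[0,0,0],[0,0,0],[0,0,0],[0,0,0],[0,0,0],[0,0,0]],"grip":[1,1,1,1,1,1,1,1]}' 60
```

```text
time: 3.9
tcp_pos: [0.4946, -0.1587, 0.0297]
ee_rot: [3.138, 0.002, 1.618]
force: [0.3, -0.3, 0.2]
width: 0.0854
time: 4.7
tcp_pos: [0.4934, -0.1584, 0.0282]
ee_rot: [3.141, 0.001, 1.618]
force: [-0.3, -0.9, 3.4]
width: 0.0291
```

```bash
python3 -m inch '{"translation":[[0,0,-0.02],[0,0,-0.03],[0,0,-0.03],[0,0,-0.03],[0,0,-0.03],[0,0,-0.02],[0,0,0],[0,0,0],[0,0,0]],"delta_rot":[[0,0,0],[0,0,0],[0,0,0],[0,0,0],[0,0,0],[0,0,0],[0,0,0],[0,0,0],[0,0,0]],"grip":[1,1,1,1,1,1,1,1,1]}'
python3 - <<'E'
from h import *
c=look('wrist','w4'); H,S,V=hsv(c); P=cloud(c)
T=np.mean([sensors.state()['tcp_pos'] for _ in range(5)],0); e=sensors.state()['ee_rot'];print(T,np.degrees(e))
m=(H>105)&(H<130)&(S>140)&(V>25)
R=Ro.from_euler('xyz',e).as_matrix()
Q=(P-T)@R  # tool frame
k=m&(abs(Q[...,0])<.06)&(abs(Q[...,1])<.06)
z=Q[k][:,2]; print(np.histogram(z,12))
for zz in [-.029,.009]:
  kk=k&(abs(Q[...,2]-zz)<.006); q=Q[kk][:,:2]*1000
  if len(q)>10: print(zz,len(q),cv2.minAreaRect(q.astype(np.float32)),cv2.minEnclosingCircle(q.astype(np.float32)))
E
```

```text
time: 5.6
tcp_pos: [0.4914, -0.1573, 0.1853]
ee_rot: [-3.137, -0.002, 1.618]
force: [-0.8, 1.1, -1.8]
width: 0.0293
[ 0.49146479 -0.15729     0.18536015] [-1.79756643e+02 -1.42370808e-01  9.26981566e+01]
(array([2483,  803,  636,  565,  501,  414,  295, 1851, 2806,  504,  418,
        221]), array([-0.033358  , -0.02809433, -0.02283067, -0.017567  , -0.01230334,
       -0.00703967, -0.00177601,  0.00348766,  0.00875132,  0.01401499,
        0.01927865,  0.02454232,  0.02980598]))
-0.029 3263 ((0.15938377380371094, 1.2764625549316406), (31.3431339263916, 30.993019104003906), 89.17776489257812) ((0.35485926270484924, 1.3501359224319458), 20.785913467407227)
0.009 4782 ((14.093307495117188, -1.7503128051757812), (77.43898010253906, 49.8000602722168), 78.78441619873047) ((0.4087134003639221, 1.033339500427246), 39.16188430786133)
```

View pics/w4.png

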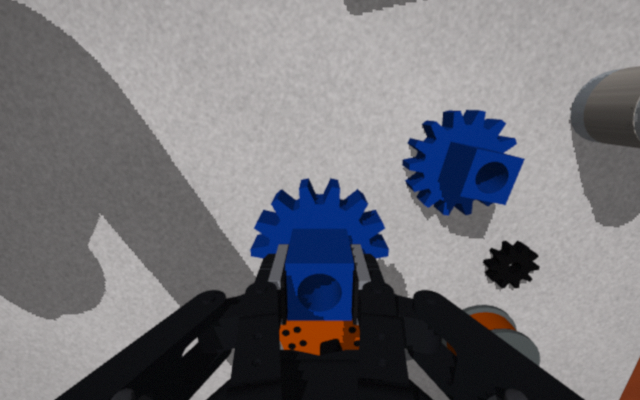

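```bash
python3 -m inch '{"translation":[[0,0,0],[0.025,0.005,0],[0.045,0.008,0],[0.045,0.008,0],[0.045,0.008,0],[0.045,0.008,0],[0.045,0.008,0],[0.03,0.005,0],[0.0195,0,0],[0,0,0],[0,0,0],[0,0,0],[0,0,0]],"delta_rot":[[0,0,2.2],[0,0,0],[0,0,0],[0,0,0],[0,0,0],[0,0,0],[0,0,0],[0,0,0],[0,0,0],[0,0,0],[0,0,0],[0,0,0],[0,0,0]],"grip":[1,1,1,1,1,1,1,1,1,1,1,1,1]}'
python3 - <<'E'
from h import *
c=look('wrist','w5'); s=sensors.state(); H,S,V=hsv(c); P=cloud(c)
T=s['tcp_pos'];print(T,np.degrees(s['ee_rot']),s['force'])
m=(H>105)&(H<130)&(S>140)&(V>25)&(abs(P[...,2]-T[2]-.029)<.006)
q=P[m][:,:2]*1000; print(cv2.minAreaRect(q.astype(np.float32)))
d=(H>105)&(H<130)&(S>140)&(V>25)&(abs(P[...,2]-T[2]+.009)<.005); r0=np.array(cv2.minEnclosingCircle(q.astype(np.float32))[0])/1000
cc=cv2.minEnclosingCircle((P[d][:,:2]*1000).astype(np.float32)); print(cc)
e=P[d][:,:2]-np.array(cc[0])/1000; r=np.hypot(*e.T); th=np.arctan2(e[:,1],e[:,0]); k=r>.033; z=np.exp(14j*th[k]).mean(); print('yaw',np.degrees(np.angle(z))/14,abs(z))
E
```

```text
time: 6.95
tcp_pos: [0.5403, 0.1407, 0.1875]
ee_rot: [-3.141, 0.0, 1.578]
force: [0.0, 0.1, -2.0]
width: 0.0295
[0.54039887 0.14071475 0.18766859] [-1.79974075e+02  1.31663089e-02  9.04031425e+01] [ 0.66764256  0.16299279 -2.22125434]
((541.4837036132812, 140.52110290527344), (31.45318031311035, 31.119670867919922), 0.9888817071914673)
((541.5867309570312, 142.0500946044922), 39.38916015625)
yaw 0.4334413247497059 0.7451378833454163
```

View pics/w5.png

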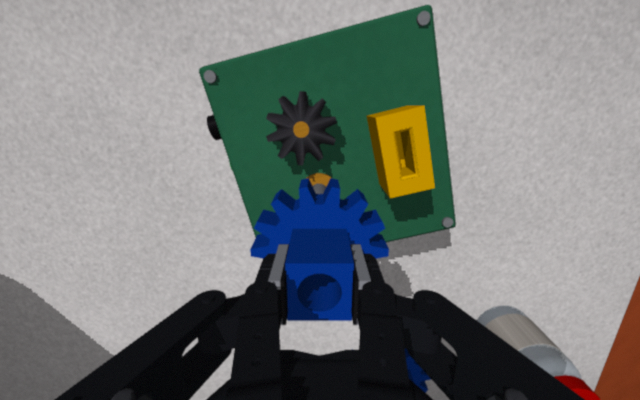

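```bash
python3 -m inch '{"translation":[[0.0014,-0.0007,0.015],[0,0,0.02],[0,0,0.01],[0,0,0.005],[0,0,0.005],[0,0,0.005],[0,0,0],[0,0,0]],"delta_rot":[[0,0,0],[0,0,0],[0,0,0],[0,0,0],[0,0,0],[0,0,0],[0,0,0],[0,0,0]],"grip":[1,1,1,1,1,1,1,1]}'
python3 - <<'E'
from h import *
s=sensors.state();print(s['tcp_pos'],np.degrees(s['ee_rot']),s['force'],s['wrist_torque'])
E
```

```text
time: 7.8
tcp_pos: [0.54, 0.1433, 0.1283]
ee_rot: [3.141, -0.0, 1.58]
force: [-0.1, 0.5, -2.2]
width: 0.0292
[0.54002966 0.14328374 0.12825969] [ 1.79960917e+02 -2.69982578e-03  9.05041715e+01] [-0.12173527  0.54249345 -2.17503143] [-0.00343542  0.00073784 -0.05686173]
```

```bash
python3 -m inch '{"translation":[[0,0,0.005],[0,0,0.004],[0,0,0.003],[0,0,0.003],[0,0,0.003],[0,0,0.002],[0,0,0]],"delta_rot":[[0,0,0],[0,0,0],[0,0,0],[0,0,0],[0,0,0],[0,0,0],[0,0,0]],"grip":[1,1,1,1,1,1,1]}'
python3 - <<'E'
from h import *
s=sensors.state();print(s['tcp_pos'],np.degrees(s['ee_rot']),s['force'],s['wrist_torque'])
E
```

```text
time: 8.5
tcp_pos: [0.5394, 0.1432, 0.1074]
ee_rot: [-3.141, 0.0, 1.58]
force: [-0.5, 0.0, -2.1]
width: 0.0288
[0.53939126 0.14317828 0.10743088] [-1.79949310e+02  7.00750844e-03  9.05033219e+01] [-0.51362651  0.0154253  -2.08382894] [-0.01014855  0.01252533 -0.04281327]
```

```bash
python3 -m inch '{"translation":[[0,0,0.004],[0,0,0.004],[0,0,0.003],[0,0,0.003],[0,0,0.001],[0,0,0]],"delta_rot":[[0,0,0],[0,0,0],[0,0,0],[0,0,0],[0,0,0],[0,0,0]],"grip":[1,1,1,1,1,1]}'
python3 - <<'E'
from h import *
s=sensors.state();print(s['tcp_pos'],np.degrees(s['ee_rot']),s['force'],s['wrist_torque'])
E
```

```text
time: 9.1
tcp_pos: [0.5395, 0.1432, 0.0926]
ee_rot: [-3.141, 0.0, 1.58]
force: [-0.8, -0.8, -3.4]
width: 0.0293
[0.53952909 0.1432273  0.09259833] [-1.79967942e+02  1.04749696e-03  9.05023346e+01] [-0.84743495 -0.75054714 -3.4334198 ] [ 0.03711914  0.01121325 -0.00953923]
```

```bash
python3 -m inch '{"translation":[[0,0,0.001],[0,0,0.001],[0,0,0]],"delta_rot":[[0,0,0],[0,0,0],[0,0,0]],"grip":[1,1,1]}'
python3 - <<'E'
from h import *
s=sensors.state();print(s['tcp_pos'],s['force'],s['wrist_torque'])
E
```

```text
time: 9.4
tcp_pos: [0.54, 0.1433, 0.0913]
ee_rot: [3.141, -0.0, 1.58]
force: [-0.7, 0.2, -0.1]
width: 0.029
[0.53997396 0.14325505 0.09128441] [-0.74371213  0.16336007 -0.05606374] [-0.04718185  0.04773587 -0.06328028]
```

```bash
python3 -m inch '{"translation":[[0,0,0],[0,0,0],[0,0,0],[0,0,0],[0,0,-0.01],[0,0,-0.03],[0,0,-0.05],[-0.02,0,-0.04],[-0.04,0,0],[0,0,0],[0,0,0],[0,0,0]],"delta_rot":[[0,0,0],[0,0,0],[0,0,0],[0,0,0],[0,0,0],[0,0,0],[0,0,0],[0,0,0],[0,0,0],[0,0,0],[0,0,0],[0,0,0]],"grip":[-0.1,-0.1,-0.1,-0.1,-0.1,-0.1,-0.1,-0.1,-0.1,-0.1,-0.1,-0.1]}'
python3 - <<'E'
from h import *
c=look('wrist','w6'); s=sensors.state(); H,S,V=hsv(c); P=cloud(c)
print(s['tcp_pos'],s['width'])
b=(H>105)&(H<130)&(S>140)&(V>25)&(P[...,1]>.05)&(P[...,1]<.25)
z=P[b][:,2]; print(np.histogram(z,np.arange(.055,.14,.005)))
for zz in [.121,.083]:
  q=P[b&(abs(P[...,2]-zz)<.005)][:,:2]*1000; print(zz,len(q),np.median(P[b&(abs(P[...,2]-zz)<.005)][:,2]),cv2.minAreaRect(q.astype(np.float32)),cv2.minEnclosingCircle(q.astype(np.float32)))
E
```

```text
time: 10.6
tcp_pos: [0.5398, 0.0837, 0.2205]
ee_rot: [-3.141, -0.0, 1.58]
force: [0.2, -0.0, 0.3]
width: 0.0468
[0.53967838 0.08392786 0.22028578] 0.04716308967147736
(array([  87,   31,   12,   14,   24, 2797,    9,   18,   24,   25,   26,
         19,  279,  699,    0,    0,    0]), array([0.055, 0.06 , 0.065, 0.07 , 0.075, 0.08 , 0.085, 0.09 , 0.095,
       0.1  , 0.105, 0.11 , 0.115, 0.12 , 0.125, 0.13 , 0.135, 0.14 ]))
0.121 975 0.1204029830338168 ((541.5050048828125, 142.6043701171875), (30.009490966796875, 30.041732788085938), 0.5242820382118225) ((541.3815307617188, 142.61390686035156), 20.877655029296875)
0.083 2812 0.08237839189854329 ((541.4025268554688, 143.01409912109375), (76.16793823242188, 77.5662612915039), 39.92922592163086) ((540.57470703125, 143.34349060058594), 39.83468246459961)
```

View pics/w6.png

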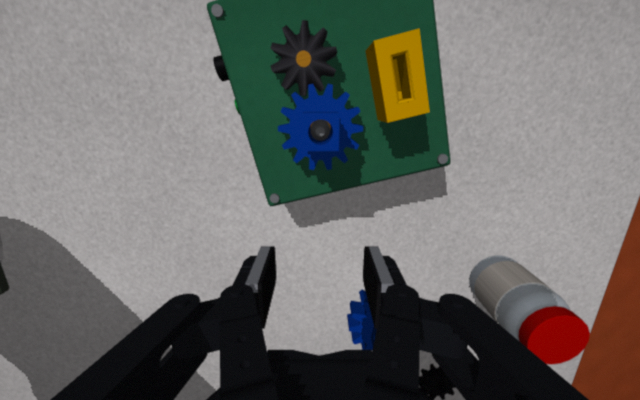

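```bash
python3 -m inch '{"translation":[[-0.03,0,-0.02],[-0.045,-0.003,-0.02],[-0.048,-0.004,-0.02],[-0.048,-0.004,0],[-0.048,-0.004,0],[-0.048,-0.004,0],[-0.048,-0.004,0],[-0.03,0,0],[-0.015,0,0],[0,0,0],[0,0,0],[0,0,0]],"delta_rot":[[0,0,0],[0,0,0],[0,0,0],[0,0,0],[0,0,0],[0,0,0],[0,0,0],[0,0,0],[0,0,0],[0,0,0],[0,0,0],[0,0,0]],"grip":[-0.4,-0.4,-0.4,-0.4,-0.4,-0.4,-0.4,-0.4,-0.4,-0.4,-0.4,-0.4]}'
python3 - <<'E'
from h import *
c=look('wrist','w7'); s=sensors.state(); H,S,V=hsv(c); P=cloud(c)
print(s['tcp_pos'],s['width'],np.degrees(s['ee_rot']))
near=(P[...,1]<-.2)&(P[...,0]<.64)&(P[...,0]>.4)
o=near&(P[...,2]>.066)&(P[...,2]<.074)
q=P[o]; print('roof',len(q),np.median(q[:,2]),cv2.minAreaRect((q[:,:2]*1000).astype(np.float32)))
o=near&(P[...,2]>.108)&(P[...,2]<.12)&(V<70)
n,l,st,ce=cv2.connectedComponentsWithStats(o.astype(np.uint8))
for i in range(1,n):
    if st[i,4]>100: q=P[l==i]; print('handle',len(q),ce[i],np.median(q[:,2]),cv2.minAreaRect((q[:,:2]*1000).astype(np.float32)))
E
```

```text
time: 11.85
tcp_pos: [0.5209, -0.2729, 0.28]
ee_rot: [-3.141, -0.001, 1.582]
force: [-0.9, -0.3, 0.3]
width: 0.0598
[ 0.52092576 -0.27303426  0.28010151] 0.05970658557658875 [-1.79997793e+02 -3.53746175e-02  9.06399411e+01]
roof 7326 0.06954413492399333 ((538.8252563476562, -343.98480224609375), (137.22152709960938, 141.1968994140625), 21.687026977539062)
handle 1016 [318.42814961 244.79429134] 0.11419309946597947 ((522.5743408203125, -349.1567077636719), (21.834396362304688, 69.08169555664062), 21.74393653869629)
```

View pics/w7.png

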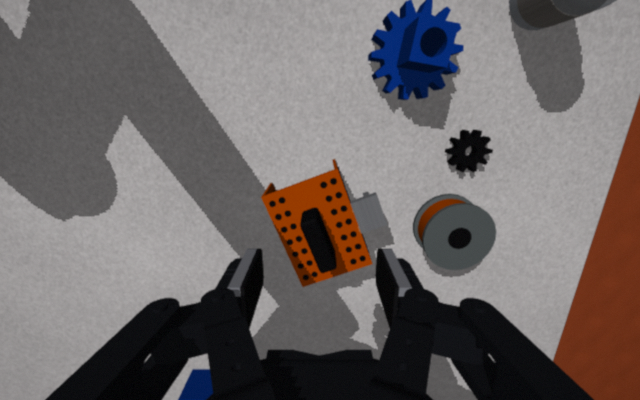

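```bash
python3 -m inch '{"translation":[[-0.036,0.0009,0],[-0.03,0,0],[-0.01,0,0.02],[0,0,0.03],[0,0,0.04],[0,0,0.02],[0,0,0],[0,0,0],[0,0,0]],"delta_rot":[[0,0,0],[0,0,0],[0,0,-7],[0,0,-7],[0,0,-7.1],[0,0,0],[0,0,0],[0,0,0],[0,0,0]],"grip":[-0.4,-0.4,-0.4,-0.4,-0.4,-0.4,-0.4,-0.4,-0.4]}'
python3 - <<'E'
from h import *
c=look('wrist','w8'); s=sensors.state(); H,S,V=hsv(c); P=cloud(c)
print(s['tcp_pos'],s['width'],np.degrees(s['ee_rot']),s['q'])
near=(P[...,1]<-.2)&(P[...,0]<.64)&(P[...,0]>.4)
o=near&(P[...,2]>.108)&(P[...,2]<.119)&(V<70)
n,l,st,ce=cv2.connectedComponentsWithStats(o.astype(np.uint8))
for i in range(1,n):
    if st[i,4]>100: q=P[l==i]; print('handle',len(q),ce[i],np.median(q[:,2]),cv2.minAreaRect((q[:,:2]*1000).astype(np.float32)))
o=near&(P[...,2]>.040)&(P[...,2]<.062)&(S<60)&(V>60)
n,l,st,ce=cv2.connectedComponentsWithStats(o.astype(np.uint8))
for i in range(1,n):
    if st[i,4]>100: q=P[l==i]; print('bracket',len(q),ce[i],np.median(q[:,2]),cv2.minAreaRect((q[:,:2]*1000).astype(np.float32)))
E
```

```text
time: 12.8
tcp_pos: [0.5236, -0.3514, 0.1727]
ee_rot: [3.14, 0.004, 1.949]
force: [0.9, 0.4, 0.4]
width: 0.0599
[ 0.52354987 -0.35161473  0.17278867] 0.059716236860564736 [179.87908751   0.23677677 111.6332944 ] [-7.28536397e-01  3.69062921e-01  1.45934265e+00  3.58092330e-05
  1.30854703e+00 -1.10612218e+00]
handle 2579 [316.59790617 211.44358278] 0.11411163765153631 ((522.0626220703125, -349.4930114746094), (21.858991622924805, 69.63947296142578), 22.352672576904297)
```

View pics/w8.png

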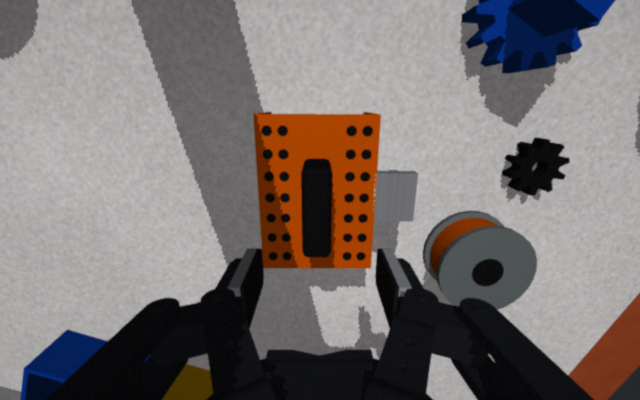

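```bash
python3 -m inch '{"translation":[[0.0024,-0.0007,0.02],[0,0,0.03],[0,0,0.03],[0,0,0.0115],[0,0,0],[0,0,0]],"delta_rot":[[0,0,0],[0,0,0],[0,0,0],[0,0,0],[0,0,0],[0,0,0]],"grip":[-0.4,-0.4,-0.4,-0.4,-0.4,-0.4]}' 
python3 -m inch '{"translation":[[0,0,0],[0,0,0],[0,0,0],[0,0,0],[0,0,0],[0,0,0],[0,0,0]],"delta_rot":[[0,0,0],[0,0,0],[0,0,0],[0,0,0],[0,0,0],[0,0,0],[0,0,0]],"grip":[1,1,1,1,1,1,1]}' 100
```

```text
time: 13.45
tcp_pos: [0.5217, -0.3499, 0.0804]
ee_rot: [3.14, 0.003, 1.948]
force: [-0.0, -0.1, 0.0]
width: 0.0596
time: 14.15
tcp_pos: [0.5211, -0.3499, 0.0803]
ee_rot: [3.141, 0.002, 1.948]
force: [-2.7, -0.4, 6.2]
width: 0.0208
```

```bash
python3 -m inch '{"translation":[[0,0,-0.01],[0,0,-0.02],[0,0,-0.04],[0,0,-0.04],[0,0,-0.04],[0,0,-0.02],[0,0,0]],"delta_rot":[[0,0,0],[0,0,0],[0,0,0],[0,0,0],[0,0,4],[0,0,3.45],[0,0,0]],"grip":[1,1,1,1,1,1,1]}' 
python3 -m inch '{"translation":[[0.025,0.007,0],[0.04,0.0111,0],[0.045,0.0125,0],[0.045,0.0125,0],[0.045,0.0125,0],[0.045,0.0125,0],[0.045,0.0125,0],[0.045,0.0125,0],[0.045,0.0125,0],[0.045,0.0125,0],[0.04,0.0111,0],[0.024,0.0067,0],[0.01,0.0028,0],[0,0,0],[0,0,0],[0,0,0]],"delta_rot":[[0,0,0],[0,0,0],[0,0,0],[0,0,0],[0,0,0],[0,0,0],[0,0,0],[0,0,0],[0,0,0],[0,0,0],[0,0,0],[0,0,0],[0,0,0],[0,0,0],[0,0,0],[0,0,0]],"grip":[1,1,1,1,1,1,1,1,1,1,1,1,1,1,1,1]}'
python3 - <<'E'
from h import *
s=sensors.state(); print(s['tcp_pos'],s['width'],np.degrees(s['ee_rot']),s['force'])
for n in ['wrist','scene','side']: look(n,n+'9')
E
```

```text
time: 14.85
tcp_pos: [0.5223, -0.3502, 0.2531]
ee_rot: [3.137, 0.007, 1.818]
force: [-0.1, -0.2, -2.8]
width: 0.021
time: 16.45
tcp_pos: [0.5329, 0.1673, 0.2479]
ee_rot: [-3.14, 0.0, 1.816]
force: [0.9, 0.6, -3.3]
width: 0.0209
[0.53292508 0.16727028 0.24793141] 0.020889689095031312 [-1.79924022e+02  2.74868391e-02  1.04060247e+02] [ 0.89046663  0.6327469  -3.25707113]
```

View pics/wrist9.png

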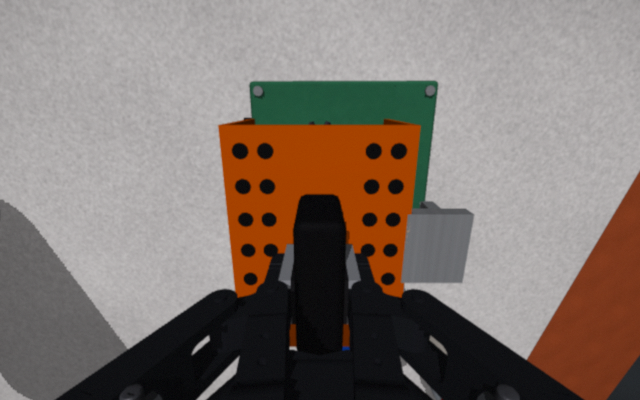

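View pics/scene9.png

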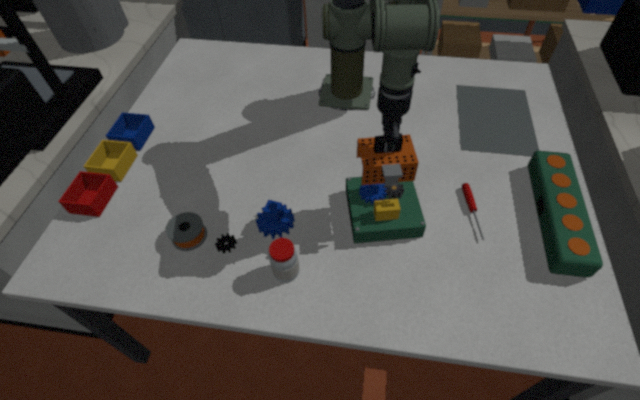

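View pics/side9.png

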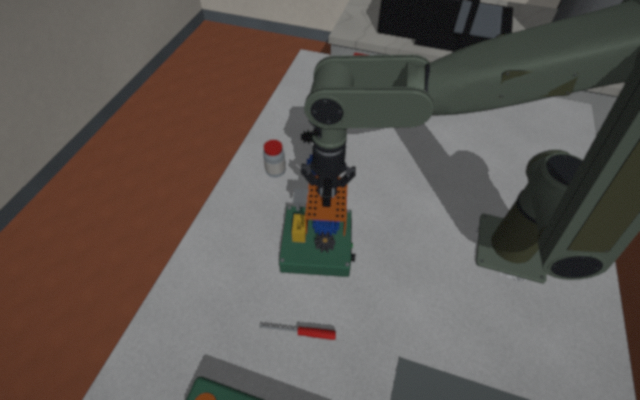

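```bash
python3 - <<'E'
from h import *
import pickle
c=pickle.load(open('wrist9.pkl','rb')); H,S,V=hsv(c); P=cloud(c)
T=np.array([.5329,.1673,.2479]); R=Ro.from_euler('xyz',[180,0,104.1],degrees=True).as_matrix()
Q=(P-T)@R*1000
o=(H>5)&(H<18)&(S>150)&(P[...,2]>.2)
print('roof z',np.median(Q[o][:,2]))
# row-wise left/right roof edges
L=[];Rr=[]
for v in range(135,285,6):
    u=np.where(o[v])[0]
    z=np.median(P[o][:,2])
    for lst,uu in ((L,u.min()),(Rr,u.max())):
        lst.append(((onz(c,uu,v,z)-T)@R*1000)[:2])
L=np.array(L);Rr=np.array(Rr); 
for a in (L,Rr): f=np.polyfit(a[:,0],a[:,1],1); print('edge slope deg',np.degrees(np.arctan(f[0])),'at0',f[1],a[:,0].min(),a[:,0].max())
g=(S<60)&(V>90)&(P[...,2]>.19)&(P[...,2]<.26); g[:, :400]=0
n,l,st,ce=cv2.connectedComponentsWithStats(g.astype(np.uint8)); i=1+np.argmax(st[1:,4]); q=Q[l==i]; print('bracket',st[i],np.median(q[:,2]),np.percentile(q,3,0),np.percentile(q,97,0))
u=np.where(o.any(0))[0]; top=[np.where(o[:,k])[0].min() for k in range(260,380,20)]; print('far edge',[((onz(c,k,t,z)-T)@R*1000)[0].round(1) for k,t in zip(range(260,380,20),top)])
E
```

```text
roof z 10.822183931465677
edge slope deg 0.014605173244423123 at0 -49.36740295276864 -19.34279335141106 65.01325053615071
edge slope deg 2.2526749411252363 at0 49.92450356464819 -19.266223146903243 65.0144828899445
bracket [ 402  209   73   75 4475] 11.193555673620025 [-21.04591     51.72887352  10.07962746] [21.36726774 86.29626388 12.39001849]
far edge [np.float64(69.9), np.float64(69.9), np.float64(69.9), np.float64(69.9), np.float64(69.9), np.float64(69.9)]
```

```bash
python3 -m inch '{"translation":[[0.0003,0.0003,0.01],[0,0,0.02],[0,0,0.02],[0,0,0.015],[0,0,0.008],[0,0,0.003],[0,0,0],[0,0,0],[0,0,0]],"delta_rot":[[0,0,0],[0,0,0],[0,0,0],[0,0,0],[0,0,0],[0,0,0],[0,0,0],[0,0,0],[0,0,0]],"grip":[1,1,1,1,1,1,1,1,1]}'
python3 - <<'E'
from h import *
s=sensors.state(); print(s['tcp_pos'],s['width'],np.degrees(s['ee_rot']),s['force'],s['wrist_torque'])
w=look('wrist','wrist10'); sc=look('scene','scene10'); si=look('side','side10')
a=cv2.resize(sc['color'][120:250,330:450],None,fx=4.5,fy=4.5,interpolation=cv2.INTER_CUBIC)
b=cv2.resize(si['color'][160:290,260:380],None,fx=4.5,fy=4.5,interpolation=cv2.INTER_CUBIC)
cv2.imwrite('pics/sc10.png',a);cv2.imwrite('pics/si10.png',b)
E
```

```text
time: 17.5
tcp_pos: [0.5341, 0.1693, 0.1738]
ee_rot: [3.139, 0.0, 1.818]
force: [0.1, 0.3, -3.6]
width: 0.0204
[0.53414498 0.16927399 0.17376066] 0.0203732980026455 [1.79867747e+02 1.37775961e-02 1.04153546e+02] [ 0.14569058  0.33890887 -3.5657178 ] [ 0.00593273  0.04563563 -0.00842795]
```

View pics/sc10.png

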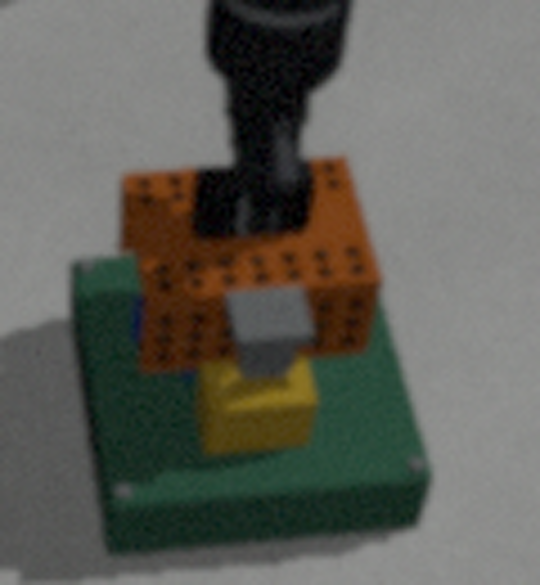

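View pics/si10.png

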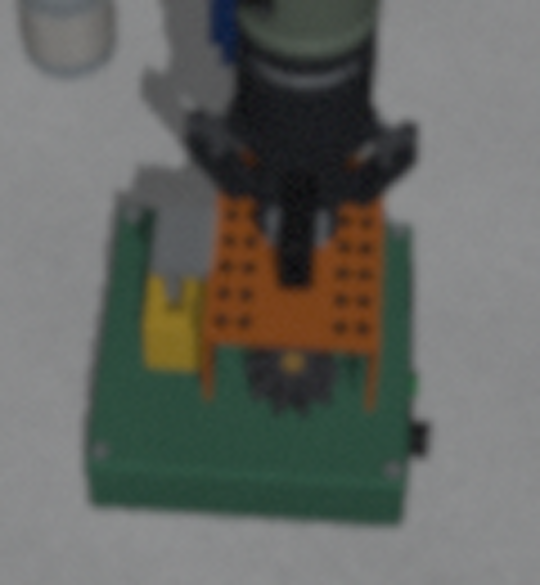

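View pics/wrist10.png

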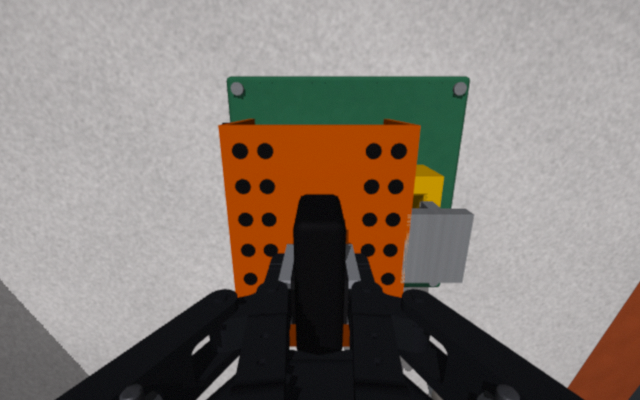

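```bash
python3 - <<'E'
from h import *
import pickle
def screws(f,boxes):
    c=pickle.load(open(f+'.pkl','rb')); H,S,V=hsv(c); out=[]
    for u,v in boxes:
        m=np.zeros((400,640),np.uint8); m[v-11:v+12,u-11:u+12]=((S<70)&(V>60))[v-11:v+12,u-11:u+12]
        n,l,st,ce=cv2.connectedComponentsWithStats(m); i=1+np.argmin([np.hypot(*(x-[u,v])) for x in ce[1:]]); out.append(onz(c,*ce[i],.061)); print(f,st[i],ce[i],out[-1].round(4))
    return c,out
c2,o2=screws('w2',[(233,102),(406,55),(430,219),(281,253)])
x=np.array([np.cos(np.radians(14.2)),np.sin(np.radians(14.2))]); y=np.array([-x[1],x[0]])
ctr=np.mean(o2,0)[:2]; print('ctr',ctr, 'spindle',ctr-.025*x-.03*y)
for a in o2: print((a[:2]-ctr)@x,(a[:2]-ctr)@y)
d=o2[1]-o2[0]; print('yaw',np.degrees(np.arctan2(d[1],d[0])))
c,o=screws('wrist10',[(237,89),(460,89)])
d=o[1]-o[0]; print('yaw',np.degrees(np.arctan2(d[1],d[0])))
mid=(o[0]+o[1])[:2]/2; X=d[:2]/np.linalg.norm(d[:2]); Y=np.array([-X[1],X[0]])
H,S,V=hsv(c);P=cloud(c); om=(H>5)&(H<18)&(S>150)&(P[...,2]>.13); z=np.median(P[om][:,2]); print('roof z',z)
def edges(z):
  e=[]
  for v in (140,155,170):
    u=np.where(om[v])[0]; e.append([(onz(c,u.min()-.5,v,z)[:2]-mid)@X*1000,(onz(c,u.max()+.5,v,z)[:2]-mid)@X*1000])
  t=[(onz(c,k,np.where(om[:,k])[0].min()-.5,z)[:2]-mid)@Y*1000 for k in (280,320,360)]
  a=[onz(c,k,np.where(om[:,k])[0].min()-.5,z)[:2] for k in (265,375)]
  return np.round(e,2),np.round(t,2)
print(edges(z))
E
```

```text
w2 [228  97  10  10  84] [232.57142857 101.4047619 ] [0.4483 0.2429 0.061 ]
w2 [400  49  11  12  99] [405.32323232  54.50505051] [0.6233 0.287  0.061 ]
w2 [419 208  23  23 309] [433.12944984 221.43042071] [0.6723 0.1092 0.061 ]
w2 [270 242  23  23 314] [279.28025478 256.69745223] [0.4893 0.0625 0.061 ]
ctr [0.5583122  0.17536843] spindle [0.54143529 0.14015238]
-0.0900551232254348 0.09242640255346836
0.09037465782912381 0.09225042763778514
0.09430642122008931 -0.09214860586073884
-0.09462595582377836 -0.09252822433051475
yaw 14.144118888173946
wrist10 [230  82  14  14 145] [236.60689655  88.34482759] [0.4483 0.2428 0.061 ]
wrist10 [453  82  14  14 149] [459.65100671  88.22147651] [0.6232 0.2871 0.061 ]
yaw 14.220724170808714
roof z 0.16290387330537565
(array([[-74.64,  27.04],
       [-74.42,  27.32],
       [-74.71,  27.09]]), array([-22.1 , -22.12, -22.13]))
```

```bash
python3 -m inch '{"translation":[[-0.0017,-0.0011,0],[0,0,0.003],[0,0,0.003],[0,0,0.003],[0,0,0],[0,0,0]],"delta_rot":[[0,0,0],[0,0,0],[0,0,0],[0,0,0],[0,0,0],[0,0,0]],"grip":[1,1,1,1,1,1]}'
python3 - <<'E'
from h import *
s=sensors.state(); print(s['tcp_pos'],np.degrees(s['ee_rot']),s['force'],s['wrist_torque'])
E
```

```text
time: 18.25
tcp_pos: [0.5325, 0.1672, 0.1633]
ee_rot: [-3.141, -0.0, 1.818]
force: [0.5, 0.5, -2.3]
width: 0.021
[0.53247853 0.16719929 0.16328088] [-1.79969669e+02 -3.65448363e-03  1.04152251e+02] [ 0.533776   0.4544599 -2.3425546] [-0.02205752  0.02680472  0.02708012]
```

```bash
cat > rel.py <<'E'
from h import *
import sys
c=look('wrist',sys.argv[1]); H,S,V=hsv(c); P=cloud(c); s=sensors.state()
X0=np.array([np.cos(np.radians(14.2)),np.sin(np.radians(14.2))])
o=[]
for w in ([.4483,.2429,.061],[.6233,.287,.061]):
    u,v=[int(round(t)) for t in proj(c,w)]
    m=np.zeros((400,640),np.uint8); m[v-11:v+12,u-11:u+12]=((S<70)&(V>60))[v-11:v+12,u-11:u+12]
    n,l,st,ce=cv2.connectedComponentsWithStats(m); i=1+np.argmin([np.hypot(*(x-[u,v])) for x in ce[1:]]); o.append(onz(c,*ce[i],.061))
d=(o[1]-o[0])[:2]; mid=(o[0]+o[1])[:2]/2; X=d/np.linalg.norm(d); Y=np.array([-X[1],X[0]])
om=(H>5)&(H<18)&(S>150)&(P[...,2]>.11); z=np.median(P[om][:,2])
e=np.mean([[(onz(c,np.where(om[v])[0].min()-.5,v,z)[:2]-mid)@X*1000,(onz(c,np.where(om[v])[0].max()+.5,v,z)[:2]-mid)@X*1000] for v in (140,155,170)],0)
t=np.mean([(onz(c,k,np.where(om[:,k])[0].min()-.5,z)[:2]-mid)@Y*1000 for k in (280,320,360)])
print('mid',mid,'roof z',z,'edges',e,'guard centre rel spindle x,y (want 0,25.5):',25.1+e.mean(),119.9+t-70)
print(s['tcp_pos'],np.degrees(s['ee_rot']),s['force'])
E
python3 rel.py w11
```

```text
mid [0.53590637 0.26495669] roof z 0.15244113489336047 edges [-76.88429185  24.863575  ] guard centre rel spindle x,y (want 0,25.5): -0.9103584201752781 26.196662006075613
[0.53265526 0.16724936 0.16349634] [-1.79995190e+02 -7.63660335e-04  1.04153520e+02] [-0.42514998 -0.72006063 -2.33973383]
```

```bash
python3 -m inch '{"translation":[[0,0.0008,0.002],[0,0,0.002],[0,0,0.002],[0,0,0.002],[0,0,0]],"delta_rot":[[0,0,0],[0,0,0],[0,0,0],[0,0,0],[0,0,0]],"grip":[1,1,1,1,1]}'; python3 rel.py w12
```

```text
time: 18.8
tcp_pos: [0.533, 0.1674, 0.1551]
ee_rot: [-3.141, -0.0, 1.818]
force: [-0.1, -0.1, -2.9]
width: 0.0207
mid [0.53585831 0.26492611] roof z 0.1442300744209509 edges [-76.2789575   25.46290788] guard centre rel spindle x,y (want 0,25.5): -0.30802480866003634 26.23531717486783
[0.53320038 0.16737758 0.15527129] [-1.79965008e+02 -3.04123068e-03  1.04151209e+02] [ 0.67895121  0.47488124 -3.82361245]
```

```bash
python3 -m inch '{"translation":[[0,0,0.003],[0,0,0.003],[0,0,0.003],[0,0,0.002],[0,0,0.002],[0,0,0]],"delta_rot":[[0,0,0],[0,0,0],[0,0,0],[0,0,0],[0,0,0],[0,0,0]],"grip":[1,1,1,1,1,1]}'; python3 rel.py w13
```

```text
time: 19.45
tcp_pos: [0.5331, 0.1674, 0.1421]
ee_rot: [-3.141, -0.0, 1.818]
force: [-0.1, 0.2, -3.4]
width: 0.0208
mid [0.53587512 0.26499191] roof z 0.13129493971235492 edges [-76.23291116  25.51177142] guard centre rel spindle x,y (want 0,25.5): -0.26056986688635675 26.16540312864916
[0.53325794 0.16738981 0.1423476 ] [-1.79973918e+02 -1.99218703e-03  1.04148871e+02] [-0.1914892  -0.24175629 -3.53062532]
```

```bash
python3 -m inch '{"translation":[[0,0,0.001],[0,0,0.001],[0,0,0.001],[0,0,0]],"delta_rot":[[0,0,0],[0,0,0],[0,0,0],[0,0,0]],"grip":[1,1,1,1]}'; python3 rel.py w14
```

```text
time: 19.9
tcp_pos: [0.5336, 0.1676, 0.1404]
ee_rot: [3.141, -0.0, 1.818]
force: [-2.7, 1.1, 2.3]
width: 0.0207
mid [0.53585732 0.26500842] roof z 0.129494392930872 edges [-75.72830022  26.05361086] guard centre rel spindle x,y (want 0,25.5): 0.2626553219718346 26.26595546569665
[0.53354365 0.16762704 0.14038608] [ 1.79968793e+02 -6.65331011e-03  1.04157924e+02] [-3.16199065 -0.61549963  2.41500768]
```

```bash
python3 -m inch '{"translation":[[0,0,0.0007],[0,0,0],[0,0,0],[0,0,0],[0,0,0],[0,0,0],[0,0,-0.01],[0,0,-0.03],[0,0,-0.04],[-0.04,0,-0.04],[-0.04,0,-0.02],[0,0,0],[0,0,0],[0,0,0]],"delta_rot":[[0,0,0],[0,0,0],[0,0,0],[0,0,0],[0,0,0],[0,0,0],[0,0,0],[0,0,0],[0,0,0],[0,0,0],[0,0,0],[0,0,0],[0,0,0],[0,0,0]],"grip":[1,1,-0.2,-0.2,-0.2,-0.2,-0.2,-0.2,-0.2,-0.2,-0.2,-0.2,-0.2,-0.2]}'; python3 - <<'E'
from h import *
c=look('wrist','w15'); sc=look('scene','scene15'); si=look('side','side15')
H,S,V=hsv(c);P=cloud(c); o=(H>5)&(H<18)&(S>150)&(P[...,2]>.11)&(P[...,1]>.05); q=P[o]; print('roof z',np.percentile(q[:,2],[5,50,95]),cv2.minAreaRect((q[:,:2]*1000).astype(np.float32)))
h=(V<70)&(P[...,2]>.168)&(P[...,2]<.18)&(P[...,1]>.08); q=P[h]; print('handle',np.median(q[:,2]),cv2.minAreaRect((q[:,:2]*1000).astype(np.float32)))
a=[cv2.resize(x['color'][r[0]:r[1],r[2]:r[3]],(400,420),interpolation=cv2.INTER_CUBIC) for x,r in ((sc,(130,250,330,445)),(si,(180,290,265,370)))]
cv2.imwrite('pics/f.png',np.hstack(a))
E
```

```text
time: 21.35
tcp_pos: [0.551, 0.0949, 0.2734]
ee_rot: [-3.14, -0.001, 1.818]
force: [-0.3, 0.1, -0.6]
width: 0.0511
roof z [0.12819559 0.12943349 0.13082613] ((541.1981811523438, 169.25390625), (115.81714630126953, 139.8239288330078), 14.558512687683105)
handle 0.17402678710639888 ((534.69970703125, 167.82952880859375), (21.880416870117188, 69.06671142578125), 15.099349975585938)
```

View pics/f.png

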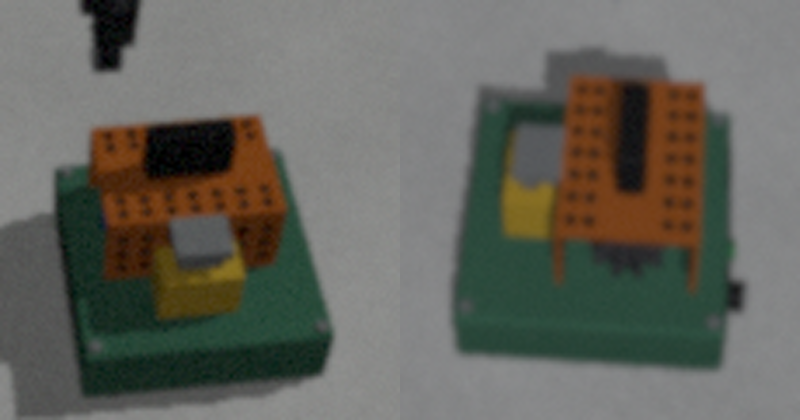

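View pics/scene15.png

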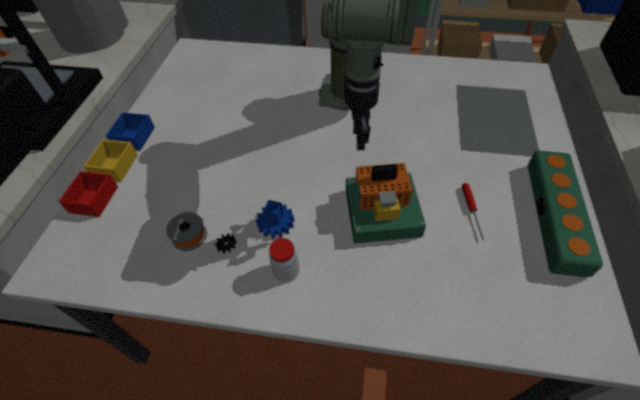

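View pics/w15.png

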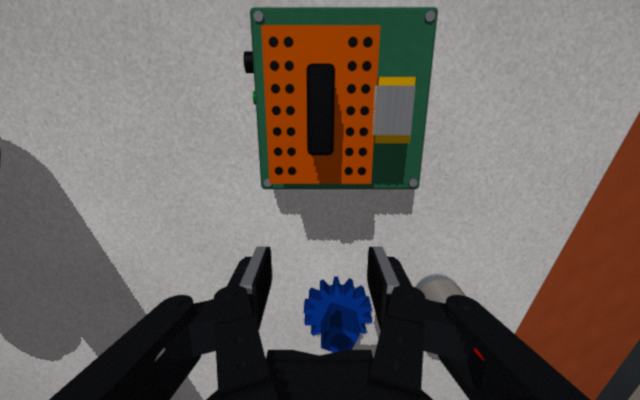

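The guard is home: the roof is level at 0.1294 m, the handle is at (0.5347, 0.1678) against a target of (0.5345, 0.1674), and its yaw matches the box. The bystanders are at their original pixels.

```bash
python3 - <<'E'
from workcell import workorder
print(workorder.close_job())
E
```

```text
the job is handed in; nothing more can be done
None
```

I fitted the smaller blue gear on the spindle and put the orange guard over both gears with its tongue in the switch slot. I let go and handed the job in at about 21.4 s.

- **Gear:** It dropped into mesh on the first descent, because I had measured both tooth angles and set its yaw beforehand, so no rocking was needed. The wrist force showed its weight taken up on the collar. The disc top measured 0.0824 m, level with the pinion top, and the hub top measured 0.1204 m against 0.121 m expected.
- **Guard:** The feet met the deck with the tool at 0.1404 m, where 0.1403 m was expected. After release the roof was level at 0.1294 m (0.130 m expected). The handle was within 0.5 mm of its target, and its measured yaw was 14.6–15.1° against the box's 14.2°.
- **Bystanders:** The jar, spool, screwdriver, small black gear and bigger blue gear looked unmoved in the last scene view.
- **Disagreements:** The wrist camera and the tool reading differed by 1 to 1.5 mm across the jaws. The arm also settled up to 2 mm off its commanded position, so I corrected the guard relative to the deck screws before lowering it. The last look from above put the guard 0.3 mm (x) and 0.8 mm (y) off nominal, within the slot's clearance.

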